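# Mount a porcelain plaque in the bench chuck for painting

## Task

Take the mandrel with the white porcelain plaque out of the wooden block and put its rod end down through the jaws of the bench chuck. Turn it gently, without forcing it, until its blade drops into the hidden slot, push it fully home, then swing the chuck's red-posted bar clockwise to tighten the jaws firmly on the rod and let go. Leave the blue mandrel in its block and the egg cup and saucer where they are.

Things in the scene. Friction and masses are not known exactly. Their poses are not given: they have to be found in the camera images.
- mandrel: Steel mandrel with a white plaque, 140 mm long, 0.24 kg (varies), hanging upright by its collar in a hole of the block. Origin at the lower tip, z up the rod. Above the tip: flat blade 7 mm (x) by 18 mm (y), to 18 mm; round rod, 20 mm diameter, to 92 mm; brass collar, 34 mm diameter, 62 to 67 mm; then the plaque. Blade and plaque lie in one plane (yz). Tip starts 4 mm above the table.
- plaque (a point): Middle of the white porcelain plaque (blue motif, arched top), 118 mm above the mandrel's tip: the place to grip, from above, across its 12 mm thickness (x). It is 44 mm wide (y) and reaches from 90 to 140 mm above the tip. Axes as the mandrel.
- mandrel_blue: A mandrel of the same shape with a blue plaque, standing in the other hole; to be left alone. Origin at its tip.
- rack: Fixed wooden block 90 x 200 x 66 mm (x, y, z), origin at the centre of its underside. Two through holes of 23.5 mm diameter at y = -55 and +55 mm hold the mandrels.
- chuck: Fixed upright bench chuck: round green base 160 mm across, 18 mm thick; above it a knurled sleeve 72 mm across (47 to 69 mm above the table) and three steel jaws with tops at 85 mm. Origin at the centre of the base's underside, z is the chuck's axis. A white tick on the base marks its -y side. With the mandrel home its collar is 3 mm above the jaws.
- chuck_mouth (a point): Centre of the jaws' round mouth (26 to 29 mm wide when open) on the chuck's axis, level with the tops of the jaws, 85 mm above the table. Axes as the chuck.
- seat: Steel seat inside the chuck; origin on the axis, on the floor of the slot, axes as the chuck. The slot above it is 10 mm by 21 mm and 16 mm deep: mouth 42 mm, floor 26 mm above the table. The slot's long side lies near the chuck's y axis, but turned to either side by an angle of up to 0.8 rad that is not measured: find it by feel.
- sleeve (a joint): Turn of the sleeve (rad): 0 jaws fully open, growing clockwise seen from above, which closes all three jaws together by 6 mm per rad. On the 20 mm rod they close at about 0.75, firm at about 0.8 to 0.9. It starts between 0 and 0.25, is stiff (about 0.35 N m) and stays where it is left.
- bar_post (a point): Centre of the red upright post (14 mm diameter, 54 to 111 mm above the table) at the end of the sleeve's steel bar, 100 mm from the chuck's axis; this point is 100 mm above the table and moves with the sleeve.
- jaw0: One of the three steel jaws of the chuck (12 x 10 x 23 mm); origin on the axis, x points outwards to the jaw.
- jaw1: Second jaw, as jaw0.
- jaw2: Third jaw, as jaw0.
- eggcup: Small white porcelain egg cup, 60 mm high, standing on the saucer; origin under its foot.
- saucer: White porcelain saucer, 120 mm across; origin under its centre.
Mind the look-alikes: they are no part of the job. What is shaped like the chuck but yellow is not meant.

How it is judged:
On the way, in this order (a step that is already met when the one before it is completed fails the run):
1. the mandrel stands in the chuck with its blade fully home in the slot (z of mandrel in the frame of chuck below 0.031 m and horizontal distance between mandrel and chuck_mouth below 0.005 m and angle between mandrel's own z axis and vertical below 0.12 rad), for 0.2 s.
2. all three jaws grip the rod (contact force between each of jaw0, jaw1, jaw2 and mandrel above 2 N), for 0.2 s.
At the end, for the whole second after the job is handed in: The white-plaque mandrel stands in the chuck, its tip within 5 mm of the slot floor (31 mm or less above the chuck's underside), within 4 mm of the chuck's axis and 0.08 rad of upright, at rest, the sleeve turned past 0.7 rad and each of the three jaws pressing on the rod with more than 2 N (all of step 2 and z of mandrel in the frame of chuck below 0.031 m and horizontal distance between mandrel and chuck_mouth below 0.004 m and angle between mandrel's own z axis and vertical below 0.08 rad and linear speed of mandrel below 0.02 m/s and value of joint sleeve above 0.7 rad); the robot touches nothing.
It fails at once if the blade is forced against the seat with more than 50 N (contact force between mandrel and seat above 50 N).
It fails at once if the blue mandrel is moved more than 20 mm (distance of mandrel_blue from where it was at the start of the episode above 0.02 m).
It fails at once if the egg cup is moved more than 20 mm or tipped (distance of eggcup from where it was at the start of the episode above 0.02 m or angle between eggcup's own z axis and vertical above 0.4 rad).
It fails at once if the saucer is moved more than 20 mm (distance of saucer from where it was at the start of the episode above 0.02 m).
It also fails if it takes over 72 s, if anything falls off the work surface, if the arm or the gripper's body presses on something with over 40 N, if the wrist force passes 120 N, or if a joint passes its speed limit or range.

## Robot

A 6-joint arm with a two-finger parallel gripper is mounted at the origin on the work surface. World frame = base frame: x ahead of the robot, y to its left, z up, the work surface at z = 0. Lengths are in m, angles in rad, forces in N, time in s.
With the tool pointing down it reaches from about 0.275 to 0.75 m from the base axis. Payload 10.2 kg.
Tool frame: the origin (TCP) lies midway between the tips of the shut fingers; the grasp point (between the pads) lies 19 mm behind it (env.hold_point_z is the distance from the TCP to the grasp point, in m); z points along the fingers, y is the line along which they close (so a half turn about z gives the same grasp; the last joint's range is limited). The gripper opens to 85 mm and grips with 20 to 120 N. Pads are 22 mm wide; open, the fingers measure 114 mm over their backs; the gripper's body (76 mm by 85 mm) begins 54 mm behind the grasp point. The pads swing forward as they close: fully open they stand 13 mm farther back than shut.
Start: joints at [0.973, 0.313, 1.498, -0, 1.331, -0.223], TCP at [0.192, 0.489, 0.231] pointing down, gripper open.
Joint ranges: [-2.94, 2.94], [-0.97, 2.17], [0.19, 2.56], [-1.23, 4.37], [0.02, 3.11], [-2.88, 2.88]. Speed limits (rad/s): [2.39, 2.39, 3.01, 3.14, 3.14, 3.14].

## Interface

Orientations are given as a unit quaternion [x, y, z, w].
In Python, from bench import env, kinematics, monitor, eyes, job gives the robot as it stands. The module is installed in compiled form; this text tells all that it offers. Calls block until the motion is done:
- env.reach(position, orientation): joint-space move of the TCP to a pose.
- env.movel(position, velocity=0.15, frame=None, guard=None): straight line of the TCP; frame=None keeps the orientation; velocity is the mean speed in m/s. With guard (N) it stops when the force on the tool has changed by that much, and returns True; else False.
- env.set_joints(angles): joint-space move.
- env.release() and env.close_gripper(effort=None): open the fingers fully, or close them until they stop; effort is the grip in N (None keeps the last).
- env.hold(seconds).
- kinematics.ik(position, orientation): joint angles nearest the present ones, or None.
- monitor.sense(): the state.
- eyes.grab_frame(name): name is "scene" or "top" or "wrist"; returns a dict with "frame" (400x640x3 uint8, red, green, blue), "mtx" (3x3 intrinsics, pixels), "view" (4x4, takes a point from world to camera coordinates). Camera axes: x right, y down, z forward; pixel columns grow to the right and rows downward; lengths in m; the calibration is good to about 2 mm. A picture is of the moment at which its call begins. There is no depth.
A pose or a line that the arm cannot do raises env.MotionError and nothing moves.
- job.hand_in(): hands the job in; it is judged then, once.
The state is a dict: "clock": time; "joints": joint angles; "qvel": joint speeds; "joint_efforts": joint torques, N m; "position": TCP position; "ee_rot": TCP orientation; "contact_force": force on the tool from outside, world axes, zero at the start; "ft_torque": the same for the moment, N m; "finger_gap": opening from 0.0 (shut) to 1.0 (fully open); "gripper_force": force on a finger pad.
Only numpy, scipy, OpenCV 4.12 (cv2) and the standard library are available. Lean on these libraries where they do the work, as an engineer would, in place of code of your own. Each camera call takes 0.05 s, during which the arm holds its last target. There are 200 camera calls.

## Working session

There is one attempt and no reset: what is moved stays moved. The work goes in short steps, each a Python script; the robot and the scene stay as the last script left them, time stands still between calls to the robot, and variables do not carry over. Pictures are saved under pics/ and viewed, at most 10 in all, crops included, and the job is handed in when it is done.

```bash
mkdir -p pics; cat > h.py <<'E'
import numpy as np, cv2
from bench import env, kinematics, monitor, eyes, job
from scipy.spatial.transform import Rotation as R
def snap(n,fn=None):
    f=eyes.grab_frame(n)
    if fn: cv2.imwrite('pics/'+fn,f['frame'][:,:,::-1]); np.savez('pics/'+fn+'.npz',m=f['mtx'],v=f['view'],f=f['frame'])
    return f
def pt(K,V,u,v,z):
    d=V[:3,:3].T@np.linalg.inv(K)@[u,v,1]; c=-V[:3,:3].T@V[:3,3]
    return c+d*(z-c[2])/d[2]
def proj(K,V,p):
    q=K@(V[:3,:3]@np.array(p)+V[:3,3]); return q[:2]/q[2]
def down(yaw): # tool y axis (closing line) at world angle yaw
    z=np.array([0,0,-1.]);y=np.array([np.cos(yaw),np.sin(yaw),0]);x=np.cross(y,z)
    return R.from_matrix(np.c_[x,y,z]).as_quat()
E
python3 - <<'E'
from h import *
for n in ("scene","top"):
    f=snap(n,n+'0.png'); V=f['view']; print(n,-V[:3,:3].T@V[:3,3],f['mtx'][0,0])
print(monitor.sense())
E
```

```text
scene [1.65999349 0.1149374  0.77091026] 401.2287677018046
top [0.41383272 0.11777368 1.40633369] 511.29677141200114
{'clock': 0.1, 'joints': array([ 9.72594784e-01,  3.13376125e-01,  1.49834051e+00,  5.17431075e-07,
        1.33100305e+00, -2.23384937e-01]), 'qvel': array([ 0.00097276, -0.00015911, -0.00227855,  0.00086605, -0.00093509,
        0.00095702]), 'joint_efforts': array([ 5.20868227e-03, -4.12893355e+01, -2.60142052e+01, -3.91095045e-05,
        2.95239377e-03,  1.37261242e-07]), 'position': array([0.19207837, 0.48836103, 0.23080923]), 'ee_rot': array([ 1.86313237e-01,  9.82490234e-01, -5.16533702e-04, -2.25263050e-04]), 'contact_force': array([-0.60010594,  0.69467179,  0.19098699]), 'ft_torque': array([-0.02682749,  0.01047872,  0.02152549]), 'gripper_force': 0.0, 'finger_gap': 1.0015212337191384}
```

View pics/top0.png

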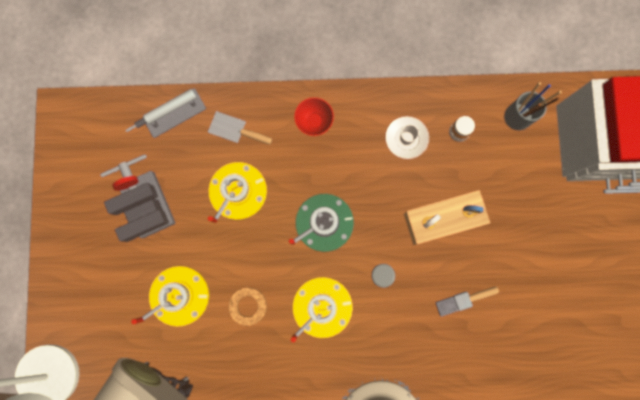

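View pics/scene0.png

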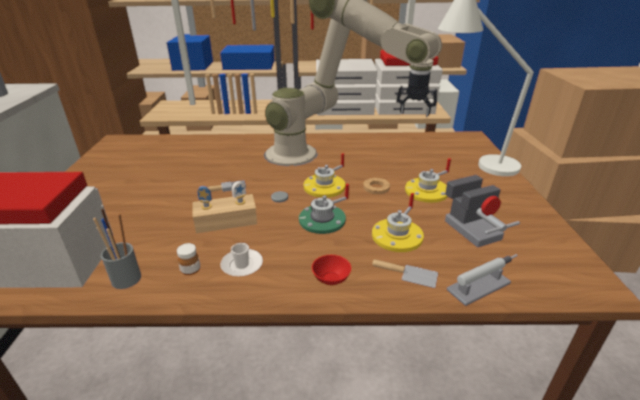

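The top view shows the green chuck at about (324,222), with its tick at (348,219) and red post at (292,241). The rack is at about (448,217), with the white plaque at (431,221), the blue one at (474,209), and the egg cup at (407,137). I'll compute coarse positions, then look from near with the wrist camera.

```bash
python3 - <<'E'
from h import *
d=np.load('pics/top0.png.npz');K,V,f=d['m'],d['v'],d['f']
hsv=cv2.cvtColor(f,cv2.COLOR_RGB2HSV)
g=cv2.inRange(hsv,(60,80,40),(95,255,200)); n,l,s,c=cv2.connectedComponentsWithStats(g)
i=1+np.argmax(s[1:,4]); cs,_=cv2.findContours((l==i).astype('uint8'),0,2)
e=cv2.fitEllipse(cv2.convexHull(cs[0])); print(e); C=pt(K,V,*e[0],.018); print('chuck',C)
t=pt(K,V,348,219,.018); print('tick dir',np.degrees(np.arctan2(*(t-C)[1::-1])))
p=pt(K,V,292,241,.111);print('post',p,np.linalg.norm((p-C)[:2]),np.degrees(np.arctan2(*(p-C)[1::-1])))
w=pt(K,V,431,221,.14);b=pt(K,V,474,209,.14);print('w',w,'b',b,np.linalg.norm(w-b))
cs=[(406,211),(480,191),(490,225),(416,244)]
q=np.array([pt(K,V,*x,.066 ) for x in cs]);print(q, q.mean(0))
# view from above plaque with wrist
m=(w+b)/2
print(snap('wrist')['view'])
W=w
for r in (0,):
    env.reach([W[0],W[1]+.03,.36],down(np.pi/2*0+np.arctan2(*(w-b)[1::-1])))
f=snap('wrist','w1.png');V=f['view'];print(-V[:3,:3].T@V[:3,3],f['mtx'][0,0],monitor.sense()['joints'])
E
```

```text
((324.4498291015625, 222.2021026611328), (53.24478530883789, 53.6517448425293), 82.48887634277344)
chuck [0.53392614 0.13211883 0.018     ]
tick dir -83.89756499052763
post [0.48056895 0.21458592 0.111     ] 0.09822327509789594 122.90334822877696
w [ 0.51869047 -0.13334824  0.14      ] b [ 0.54547323 -0.24155328  0.14      ] 0.11147039134441009
[[ 0.55310421 -0.08379513  0.066     ]
 [ 0.60047469 -0.28142543  0.066     ]
 [ 0.50983954 -0.30160702  0.066     ]
 [ 0.46578384 -0.10571402  0.066     ]] [ 0.53230057 -0.1931354   0.066     ]
[[ 3.66799245e-01  9.30299828e-01 -7.37095380e-04 -5.24066877e-01]
 [ 8.91807628e-01 -3.51396739e-01  2.84955235e-01 -3.59541181e-02]
 [ 2.64834794e-01 -1.05178713e-01 -9.58540542e-01  3.79412412e-01]
 [ 0.00000000e+00  0.00000000e+00  0.00000000e+00  1.00000000e+00]]
[ 0.44751267 -0.12059339  0.50265725] 283.14663614766414 [-4.17315140e-01  2.68951558e-01  1.22703712e+00  9.18275569e-05
  1.64575941e+00 -2.23153153e+00]
```

View pics/w1.png

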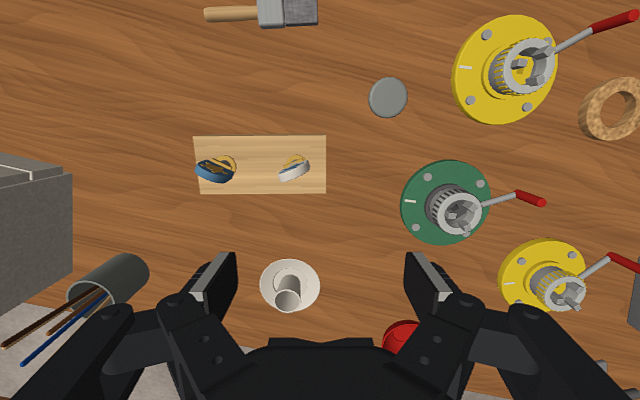

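The wrist view shows the white plaque at (295,165), the blue one at (216,168), the chuck mouth at about (462,213) and the red post at (530,198). I'll zoom in to get the plaque's direction and the chuck details.

```bash
python3 - <<'E'
from h import *
f=np.load('pics/w1.png.npz')['f'][:,:,::-1]
a=cv2.resize(f[125:205,185:335],None,fx=5.2,fy=5.2,interpolation=2)
cv2.imwrite('pics/c1.png',a)
print(monitor.sense()['clock'])
E
```

```text
2.6417
```

View pics/c1.png

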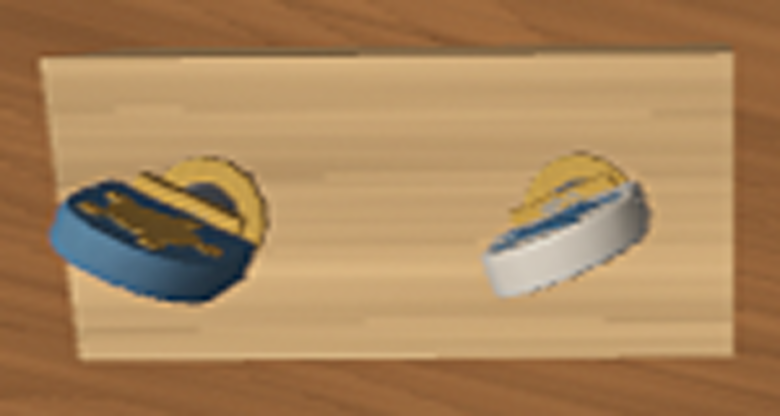

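The crop shows the white plaque's edge strip from (488,272) to (645,205), and its collar's centre at about (577,209), both in crop pixels. The plaque is turned relative to the rack.

```bash
python3 - <<'E'
from h import *
d=np.load('pics/w1.png.npz');K,V=d['m'],d['v']
P=lambda u,v,z:pt(K,V,185+(u+.5)/5.2-.5,125+(v+.5)/5.2-.5,z)
print('collar',P(577,209,.071))
for u,v in [(40,57),(733,52),(733,356),(80,358)]: print(P(u,v,.066))
for z in(.12,.13,.14):
  a,b=P(488,272,z),P(645,205,z);print(z,a,b,np.linalg.norm(a-b),(a+b)/2,np.degrees(np.arctan2(*(a-b)[1::-1])))
C=np.array([.534,.132])
print('mouth', pt(K,V,462,213,.085))
print('base?',proj(K,V,[*C,.018]),proj(K,V,[*C,.085]))
f=d['f'];hsv=cv2.cvtColor(f,cv2.COLOR_RGB2HSV)
r=cv2.inRange(hsv,(0,150,80),(6,255,255)); n,l,s,c=cv2.connectedComponentsWithStats(r);print([(s[i],c[i]) for i in range(1,n) if s[i,4]>80])
E
```

```text
collar [ 0.52120946 -0.14085368  0.071     ]
[ 0.51632331 -0.30107248  0.066     ]
[ 0.4669064  -0.10721397  0.066     ]
[ 0.5546492  -0.08499678  0.066     ]
[ 0.60324193 -0.27886681  0.066     ]
0.12 [ 0.53474854 -0.15773873  0.12      ] [ 0.50757348 -0.12159604  0.12      ] 0.045219214045960715 [ 0.52116101 -0.13966738  0.12      ] -53.06113494837773
0.13 [ 0.5324688  -0.15676801  0.13      ] [ 0.50600391 -0.12156984  0.13      ] 0.044037498200344645 [ 0.51923635 -0.13916892  0.13      ] -53.06113494837761
0.14 [ 0.53018906 -0.15579728  0.14      ] [ 0.50443434 -0.12154364  0.14      ] 0.04285578235472844 [ 0.5173117  -0.13867046  0.14      ] -53.06113494837771
mouth [0.53007638 0.12728506 0.085     ]
base? [445.61588377 203.72733142] [463.87603255 216.00513513]
[(array([588,   9,  52,  23, 461], dtype=int32), array([616.06724512,  19.8329718 ])), (array([514, 190,  33,  17, 278], dtype=int32), array([530.44604317, 198.08273381])), (array([606, 252,  34,  22, 282], dtype=int32), array([624.27659574, 261.67021277])), (array([381, 322,  38,  32, 674], dtype=int32), array([397.23293769, 335.95103858]))]
```

The rack-based and collar-based estimates agree: the white mandrel is at about (0.5215, -0.140), with its plaque line at about -53°. I'll get a near look at the chuck from two opposite yaws so that the mount's calibration error cancels.

```bash
python3 - <<'E'
from h import *
C=np.array([.534,.132])
for k,y in enumerate((104,284)):
    env.reach([*C,.25],down(np.radians(y))); env.hold(.3)
    f=snap('wrist',f'k{k}.png'); K,V=f['mtx'],f['view']
    s=monitor.sense();print(s['clock'],s['joints'][5],s['position'],proj(K,V,[*C,.085]),proj(K,V,[*C,.018]))
a=[cv2.imread(f'pics/k{k}.png')[60:340,120:520] for k in (0,1)]
cv2.imwrite('pics/kk.png',np.vstack([cv2.resize(x,None,fx=1.07,fy=1.07) for x in a])[:598])
E
```

```text
4.0083 -1.7859414508067997 [0.53417439 0.13148634 0.25017376] [320.88154927 187.76295756] [320.74986851 176.17182274]
7.0083 1.3556671419569382 [0.53401999 0.1319702  0.25000941] [320.3211671 186.5382739] [320.33119462 175.14686605]
```

View pics/kk.png

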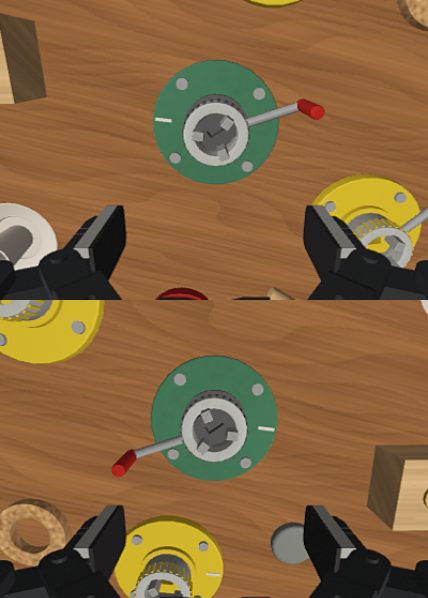

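Both views show the chuck near the image centre: the jaws at about (215,133) in the upper view and (214,428) in the lower, each with a dark mark deep in the mouth. I'll fit the base circle numerically and enlarge the mouths.

```bash
python3 - <<'E'
from h import *
from scipy.optimize import least_squares
out=[]
for k in (0,1):
    d=np.load(f'pics/k{k}.png.npz');K,V,f=d['m'],d['v'],d['f']
    hsv=cv2.cvtColor(f,cv2.COLOR_RGB2HSV);g=cv2.inRange(hsv,(65,80,40),(95,255,200)); n,l,s,c=cv2.connectedComponentsWithStats(g)
    i=1+np.argmax(s[1:,4]); cs,_=cv2.findContours((l==i).astype('uint8'),0,1)
    h=max(cs,key=len)[:,0]; h=cv2.convexHull(h)[:,0]
    q=np.array([pt(K,V,*x,.018)[:2] for x in h])
    r=least_squares(lambda p:np.hypot(*(q-p[:2]).T)-p[2],[.534,.132,.08],loss='soft_l1',f_scale=.001).x
    u,v=proj(K,V,[r[0],r[1],.085]); print(k,r,u,v)
    t=cv2.inRange(hsv,(0,0,190),(180,60,255))
    rr=cv2.inRange(hsv,(0,150,60),(6,255,255));n,l,s,c=cv2.connectedComponentsWithStats(rr)
    for i in range(1,n):
        if s[i,4]>60: p=pt(K,V,*c[i],.0825+.0); print('red',s[i],c[i],p,np.hypot(*(p[:2]-r[:2])),np.degrees(np.arctan2(p[1]-r[1],p[0]-r[0])))
    u0,v0=int(u)-30,int(v)-34
    o=cv2.resize(f[v0:v0+64,u0:u0+60,::-1],None,fx=6.6,fy=6.6,interpolation=2);print(u0,v0)
    out.append(o)
cv2.imwrite('pics/mz.png',np.hstack(out))
E
```

```text
0 [0.53511105 0.1329014  0.0784121 ] 321.4249659962288 188.89165905872184
red [398 152  25  20 312] [410.16666667 161.61217949] [0.4825404  0.22005506 0.0825    ] 0.1017813129469609 121.09817138766572
red [532 239  47  31 544] [555.83088235 254.63419118] [0.54695051 0.42805996 0.0825    ] 0.295395919704979 87.70297246009666
red [259 329  57  19 353] [288.2407932  335.44759207] [0.74050077 0.13854238 0.0825    ] 0.20546716643747437 1.5732188253984578
291 154
1 [0.53603731 0.13339801 0.07842854] 319.54312274427014 184.50730885022824
red [ 17 101  63  16 761] [ 46.1760841  109.08804205] [0.54474481 0.42856382 0.0825    ] 0.29529421791696375 88.31024306967593
red [224 200  24  25 321] [235.43925234 212.69470405] [0.47973706 0.21948982 0.0825    ] 0.10286649934076227 123.18291575837617
289 150
```

View pics/mz.png

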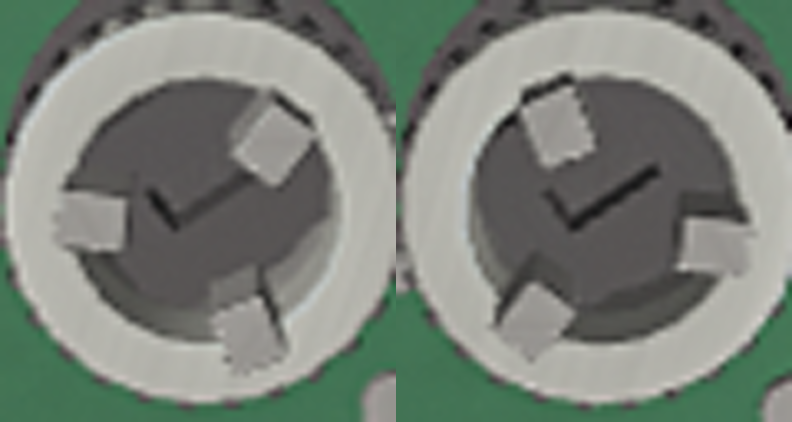

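The mouth is clear in the enlargement, and the slot shows as a dark "L". In the left crop its corner is at (175,225), with the long wall running to (255,175). In the right crop the corner is at (575,225), running to (660,170). So the slot's direction can be measured.

```bash
python3 - <<'E'
from h import *
Z=[(291,154,0),(289,150,396)]
S=[dict(ring=(201,208),cor=(175,225),lo=(255,175),sh=(150,190)),dict(ring=(602,208),cor=(575,225),lo=(660,170),sh=(550,190))]
J=[[(92,222),(275,140),(250,333)],[(558,127),(716,247),(535,320)]]
for k in (0,1):
    d=np.load(f'pics/k{k}.png.npz');K,V=d['m'],d['v'];u0,v0,x0=Z[k]
    P=lambda p,z:pt(K,V,u0+(p[0]-x0+.5)/6.6-.5,v0+(p[1]+.5)/6.6-.5,z)
    s=S[k];r=P(s['ring'],.069);print('ring',r)
    c,l,h=[P(s[n],.042) for n in('cor','lo','sh')]
    print('slot',c,'long',np.linalg.norm(l-c),np.degrees(np.arctan2(*(l-c)[1::-1])),'short',np.linalg.norm(h-c),np.degrees(np.arctan2(*(h-c)[1::-1])),'ctr',(l+h)/2)
    for j in J[k]:
        p=P(j,.085);print('jaw',p[:2],np.degrees(np.arctan2(*(p-r)[1::-1])),np.hypot(*(p-r)[:2]))
    print('jawmean',np.mean([P(j,.085) for j in J[k]],0))
E
```

```text
ring [0.53453432 0.13235556 0.069     ]
slot [0.54496255 0.12986788 0.042     ] long 0.018202704702468864 136.51552231125495 short 0.008377551705412652 -131.39483315105917 ctr [0.53558916 0.13298875 0.042     ]
jaw [0.53777064 0.11412125] -79.9356673251937 0.018519281070709544
jaw [0.51675621 0.14061705] 155.0756879851803 0.019603915252257503
jaw [0.55033935 0.14491337] 38.46875680018494 0.02018657149896548
jawmean [0.5349554  0.13321722 0.085     ]
ring [0.53653608 0.13327449 0.069     ]
slot [0.52644982 0.13616362 0.042     ] long 0.01942211031347542 -42.63650326728723 short 0.008307495342358301 48.73586872636006 ctr [0.53633344 0.13270816 0.042     ]
jaw [0.55138369 0.14444032] 36.94423556188847 0.018577605093625944
jaw [0.53799147 0.11376731] -85.73320906701753 0.019561396083048393
jaw [0.51816818 0.14047687] 158.58896121239724 0.019729523746853887
jawmean [0.53584778 0.13289483 0.085     ]
```

The slot's direction is about 137° and the chuck axis is at about (0.5355, 0.133). Both agree with the given limits (96° ± 46°, slot 10 x 21 mm). Now the grasp.

```bash
python3 - <<'E'
from h import *
for y in (37,217):
    print(y,[ (q if (q:=kinematics.ik(p,down(np.radians(a)))) is None else q[5].round(2)) for p,a in [((.522,-.14,.2),y),((.5355,.133,.2),y+10)]])
y=37 if kinematics.ik((.5355,.133,.2),down(np.radians(47))) is not None and abs(kinematics.ik((.5355,.133,.2),down(np.radians(47)))[5])<2.2 else 217
o=down(np.radians(y)); M=[.522,-.140]
env.reach([*M,.20],o); env.movel([*M,.103],velocity=.12,guard=8)
s=monitor.sense();print(s['clock'],s['position'],s['contact_force'])
env.close_gripper(60); s=monitor.sense();print(s['finger_gap'],s['gripper_force'],s['contact_force'],s['clock'])
env.movel([*M,.229],velocity=.15,guard=25); s=monitor.sense();print(y,s['position'],s['finger_gap'],s['contact_force'],s['ft_torque'],s['joints'])
snap('wrist','g.png')
E
```

```text
37 [np.float64(-1.12), np.float64(-0.79)]
217 [np.float64(2.02), np.float64(2.35)]
10.0917 [ 0.52237971 -0.14012262  0.10368082] [0.12442347 0.21086355 0.2602338 ]
0.13483888587423534 59.826419949531555 [-0.07913282 -0.07825477  0.94926715] 10.75
37 [ 0.52157119 -0.13980134  0.22791256] 0.12734981983284088 [ 0.53634655 -0.05642252 -3.34152014] [ 0.02111347 -0.000859   -0.00600572] [-4.78956879e-01  3.49591950e-01  1.45609020e+00 -9.45667668e-06
  1.33797915e+00 -1.12467496e+00]
```

The mandrel is held and its weight shows on the force sensor. Next I move it over the chuck and lower it with a guard.

```bash
python3 - <<'E'
from h import *
C=[.5355,.133]; o=down(np.radians(47))
env.reach([*C,.229],o); env.hold(.3)
snap('wrist','i1.png')
def st(t):
    s=monitor.sense();print(t,s['clock'].__round__(2),'tip',(s['position'][2]-.099).round(4),s['position'][:2].round(4),s['contact_force'].round(1),s['ft_torque'].round(2),s['finger_gap'].round(3))
st('above')
print(env.movel([*C,.099+.048],velocity=.08,guard=6));st('mouth')
if monitor.sense()['position'][2]<.15:
    print(env.movel([*C,.099+.026],velocity=.02,guard=6));st('slot')
E
```

```text
Traceback (most recent call last):
AttributeError: 'float' object has no attribute 'round'
```

View pics/i1.png

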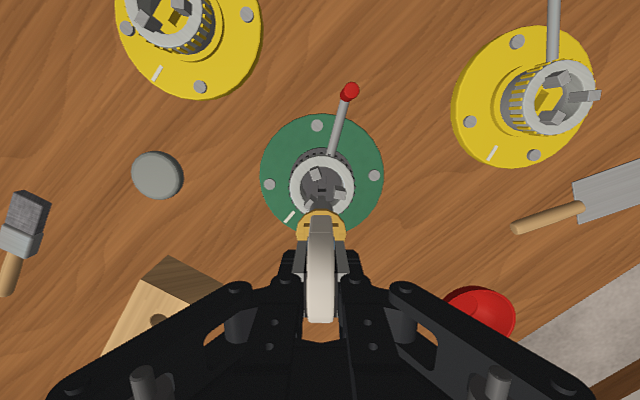

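The view shows the mandrel held upright at column ~320, directly in line with the mouth at about (321,187), and the blade lies along the slot. I continue.

```bash
cat >> h.py <<'E'
def st(t):
    s=monitor.sense();print(t,round(float(s['clock']),2),'tip',round(s['position'][2]-.099,4),np.round(s['position'][:2],4),np.round(s['contact_force'],1),np.round(s['ft_torque'],2),round(float(s['finger_gap']),3))
    return s
E
python3 - <<'E'
from h import *
C=[.5355,.133]
st('above')
print(env.movel([*C,.099+.048],velocity=.08,guard=6));st('mouth')
if monitor.sense()['position'][2]<.15:
    print(env.movel([*C,.099+.027],velocity=.02,guard=6));st('slot')
E
```

```text
above 13.2 tip 0.13 [0.5356 0.1325] [ 0.3 -0.8 -2.3] [ 0.03 -0.03 -0.05] 0.133
False
mouth 14.38 tip 0.0485 [0.5358 0.133 ] [-0.2 -0.7 -3.5] [ 0.04 -0.05  0.03] 0.133
False
slot 15.57 tip 0.0271 [0.5356 0.133 ] [-0.4 -0.  -3. ] [-0.05 -0.03  0.06] 0.135
```

The blade went straight in with no resistance. I'll seat it gently and release it, retract, grip the red post, then look before turning.

```bash
python3 - <<'E'
from h import *
C=np.array([.5355,.133])
print(env.movel([*C,.099+.0245],velocity=.02,guard=8));st('home'); env.hold(.4)
env.release(); p=monitor.sense()['position']
env.movel([p[0],p[1],.225],velocity=.15)
a=np.radians(122.2); P=C+.1*np.array([np.cos(a),np.sin(a)])
o=down(a-np.pi/2)
env.reach([*P,.19],o)
st('over post'); snap('scene','s2.png')
f=snap('wrist','w2.png')
x=cv2.imread('pics/s2.png')[150:250,250:410]
cv2.imwrite('pics/v2.png',np.vstack([cv2.resize(x,(640,400),interpolation=2)[60:300],cv2.imread('pics/w2.png')[40:400]]))
E
```

```text
True
home 15.78 tip 0.026 [0.5361 0.1331] [-1.6 -0.7  6.4] [-0.05  0.38  0.04] 0.13
over post 18.22 tip 0.0902 [0.4817 0.2179] [1.1 0.1 0.3] [ 0.04 -0.01  0.02] 0.998
```

View pics/v2.png

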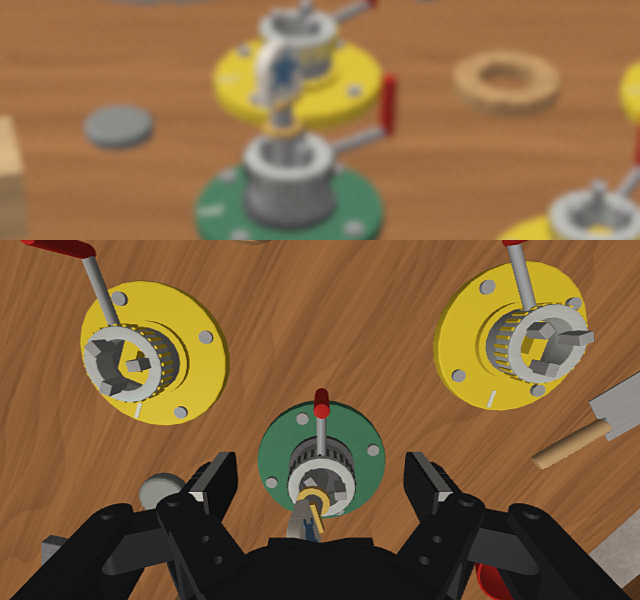

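The mandrel stands in the chuck with its collar just above the jaws. The red post is centred between the fingers, at column 321. I grip it and swing it clockwise in steps, watching the moment.

```bash
cat > turn.py <<'E'
from h import *
C=np.array([.5355,.133])
def tq():
    s=monitor.sense(); r=s['position'][:2]-C; F=s['contact_force']
    return s,np.arctan2(r[1],r[0]),np.hypot(*r),r[0]*F[1]-r[1]*F[0]+0*s['ft_torque'][2]
def step(a,r=.1,z=.081,v=.06):
    p=C+r*np.array([np.cos(a),np.sin(a)]); env.movel([*p,z],velocity=v,frame=down(a-np.pi/2))
    s,b,rr,t=tq(); print(round(np.degrees(b),1),round(rr,4),'tq',round(t,2),'F',np.round(s['contact_force'],1),'Mz',round(s['ft_torque'][2],2),'gap',round(float(s['finger_gap']),3),round(float(s['clock']),1),flush=True)
    return t
E
python3 - <<'E'
from turn import *
p=monitor.sense()['position']
print(env.movel([p[0],p[1],.081],velocity=.1,guard=6))
env.close_gripper(40); st('grip')
s,b,r,t=tq(); a0=np.radians(122.2); print(np.degrees(b),r,t)
for k in range(1,8):
    t=step(a0-.08*k)
    if abs(t)>1.2: break
E
```

```text
False
grip 20.21 tip -0.0178 [0.4828 0.2171] [-0.5 -0.5  2.7] [0.01 0.13 0.07] 0.15
122.07777284619121 0.09924409804827987 0.07005984137813123
117.2 0.0993 tq -0.3 F [ 5.2 -3.6 -0.8] Mz -0.03 gap 0.15 20.5
112.8 0.0994 tq -0.3 F [ 4.9 -3.8  0.1] Mz 0.01 gap 0.147 20.8
108.2 0.0995 tq -0.26 F [ 4.1 -4.2  0.6] Mz -0.1 gap 0.146 21.1
103.7 0.0996 tq -0.31 F [ 4.3 -4.7  1.6] Mz -0.08 gap 0.151 21.3
99.2 0.0997 tq -0.36 F [ 4.4 -4.3  1.6] Mz -0.06 gap 0.15 21.6
94.6 0.0998 tq -0.25 F [ 3.  -5.3  2.8] Mz -0.02 gap 0.146 21.9
90.1 0.0998 tq -0.28 F [ 2.8 -4.6  2.7] Mz -0.06 gap 0.15 22.2
```

```bash
python3 - <<'E'
from turn import *
a=np.radians(90.3); n=0
for k in range(1,12):
    t=step(a-.03*k,v=.03)
    if abs(t)>1.0: break
E
```

```text
88.8 0.0999 tq 0.06 F [-0.7 -4.2  5.3] Mz 0.06 gap 0.151 22.4
87.3 0.0999 tq 0.18 F [-2.  -4.7  5.9] Mz 0.03 gap 0.148 22.7
85.7 0.0999 tq 0.29 F [-3.2 -5.   6.9] Mz 0.04 gap 0.153 22.9
84.2 0.0999 tq 0.52 F [-5.6 -4.4  7.4] Mz 0.05 gap 0.146 23.2
82.7 0.0999 tq 0.52 F [-5.8 -4.3  8.2] Mz 0.15 gap 0.149 23.4
81.2 0.1 tq 0.85 F [-9.3 -4.4  8.6] Mz 0.08 gap 0.146 23.7
79.7 0.1 tq 1.02 F [-10.9  -3.1  10.3] Mz 0.18 gap 0.147 23.9
```

The torque starts rising at about 89°, which I take as sleeve ≈ 0.75, and it keeps growing. So the sleeve is now at about 0.9, which is firm. I let go, retract and check.

```bash
python3 - <<'E'
from turn import *
env.release(); p=monitor.sense()['position']
env.movel([p[0],p[1],.2],velocity=.12)
env.reach([.45,.27,.3],down(np.radians(-10))); env.hold(.5); st('away')
snap('scene','s3.png'); snap('wrist','w3.png')
x=cv2.imread('pics/s3.png')[150:250,250:410]
cv2.imwrite('pics/v3.png',np.vstack([cv2.resize(x,(640,400),interpolation=2)[60:300],cv2.imread('pics/w3.png')[40:400]]))
E
```

```text
away 26.93 tip 0.2008 [0.4502 0.2699] [ 0.2 -0.4 -0. ] [-0.   -0.01 -0.03] 1.002
```

View pics/v3.png

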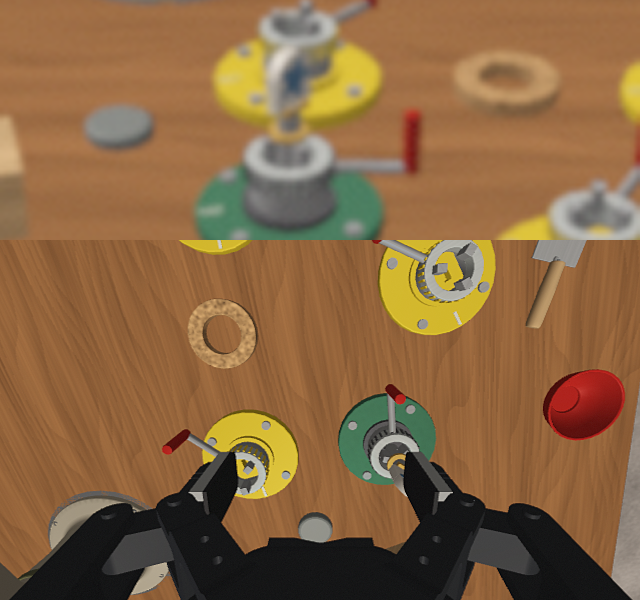

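The mandrel now stands upright in line with the sleeve, with the collar at (289,128) centred over the ring at (290,155), and the bar has swung. I'll check the post's rest angle in numbers before handing in.

```bash
python3 - <<'E'
from h import *
C=np.array([.5355,.133])
d=np.load('pics/w3.png.npz');K,V,f=d['m'],d['v'],d['f']
rr=cv2.inRange(cv2.cvtColor(f,cv2.COLOR_RGB2HSV),(0,150,60),(6,255,255));n,l,s,c=cv2.connectedComponentsWithStats(rr)
for i in range(1,n):
    p=pt(K,V,*c[i],.0825)
    if s[i,4]>60 and np.hypot(*(p[:2]-C))<.13: print(p,np.hypot(*(p[:2]-C)),np.degrees(np.arctan2(*(p[:2]-C)[::-1])))
d=np.load('pics/s3.png.npz');K,V=d['m'],d['v']
for z in (.026+.0645,.166,.069): u,v=proj(K,V,[*C,z]); print(z,(u-250)*4,(v-150)*4-60)
E
```

```text
[0.54278938 0.23145293 0.0825    ] 0.0987224081643157 85.76558817089253
0.0905 287.1080935087332 131.11473486497937
0.166 287.1711901396393 49.72394288892758
0.069 287.09082324379165 153.39231959563722
```

The post rests at about 85.8°, though the arm went to 79.7°, so there was some spring-back or give in the grip. There is ample time, so I'll tighten once more for firmness and re-measure.

```bash
python3 - <<'E'
from turn import *
a=np.radians(85.5); P=C+.1*np.array([np.cos(a),np.sin(a)])
env.reach([*P,.2],down(a-np.pi/2)); print(env.movel([*P,.081],velocity=.12,guard=6))
env.close_gripper(80); s,b,r,t=tq(); print(np.degrees(b),r,t)
for k in range(1,9):
    t=step(b-.03*k,v=.03)
    if t>1.6: break
env.release(); p=monitor.sense()['position']
env.movel([p[0],p[1],.2],velocity=.12)
env.reach([.45,.27,.3],down(np.radians(-10))); env.hold(.5); st('away')
snap('scene','s4.png'); f=snap('wrist','w4.png');K,V,f=f['mtx'],f['view'],f['frame']
rr=cv2.inRange(cv2.cvtColor(f,cv2.COLOR_RGB2HSV),(0,150,60),(6,255,255));n,l,s,c=cv2.connectedComponentsWithStats(rr)
for i in range(1,n):
    p=pt(K,V,*c[i],.0825)
    if s[i,4]>60 and np.hypot(*(p[:2]-C))<.13: print(p,np.hypot(*(p[:2]-C)),np.degrees(np.arctan2(*(p[:2]-C)[::-1])))
cv2.imwrite('pics/v4.png',cv2.resize(cv2.imread('pics/s4.png')[150:250,250:410],(640,400),interpolation=2))
E
```

```text
False
85.61508401798415 0.10005270166227015 0.4023826881452268
84.2 0.1001 tq 0.55 F [-5.5  0.1  5.6] Mz -0.12 gap 0.137 29.7
82.7 0.1001 tq 0.7 F [-7.   0.1  6.8] Mz -0.03 gap 0.135 30.0
81.1 0.1001 tq 0.78 F [-7.7  0.9  8.2] Mz 0.05 gap 0.135 30.2
79.6 0.1002 tq 1.16 F [-11.6   0.9   9.7] Mz 0.04 gap 0.136 30.5
78.1 0.1002 tq 1.34 F [-13.5   0.9  10. ] Mz 0.09 gap 0.14 30.7
76.7 0.1002 tq 1.44 F [-14.4   1.4  11.7] Mz 0.12 gap 0.138 31.0
75.2 0.1002 tq 1.67 F [-16.4   3.4  12. ] Mz 0.17 gap 0.137 31.2
away 34.25 tip 0.2008 [0.4501 0.2699] [ 0.1 -0.2 -0.6] [0.01 0.   0.04] 1.004
[0.54267375 0.23149222 0.0825    ] 0.0987531235239101 85.83418006852885
```

View pics/v4.png

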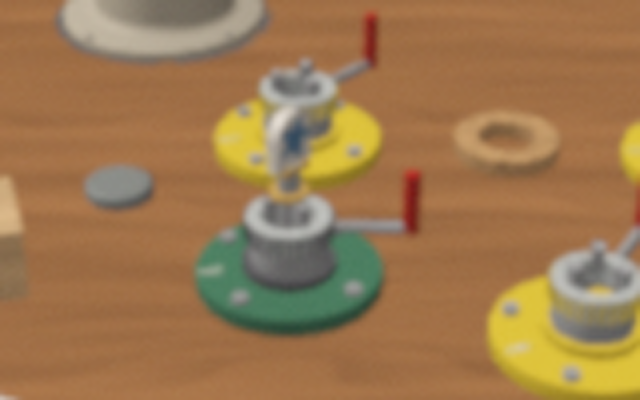

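The rest angle came back the same, 85.8°. The sleeve therefore settles at its friction-held, firmly tightened position (about 0.8 rad), and the picture shows the mandrel upright. I hand in.

```bash
python3 -c "
from h import *
print(job.hand_in())"
```

```text
the job is handed in; nothing more can be done
None
```

I handed in the job, and no verdict came back: the white-plaque mandrel is fully home and upright in the green chuck, the bar is swung clockwise to about 0.8 rad (estimated from the cameras, jaw forces not measured), and the arm is clear.

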